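Pack the screw jars into the divided crate

ROBOT

A 7-joint arm with a two-finger parallel gripper is mounted at the origin on the work surface. World frame = base frame: x ahead of the robot, y to its left, z up, the work surface at z = 0. Lengths are in m, angles in rad, forces in N, time in s.
With the tool pointing down it reaches from about 0.4 to 0.85 m from the base axis. Payload 4.4 kg.
Tool frame: the origin (TCP) lies at the centre of the arm's flange, where the gripper is bolted on; the fingertips stand 199 mm ahead of it and the grasp point (between the pads) lies 180 mm ahead of it; z points along the fingers, y is the line along which they close (so a half turn about z gives the same grasp; the last joint's range is limited). The gripper opens to 94 mm and grips with 3 to 60 N. Pads are 16 mm wide; open, the fingers measure 119 mm over their backs; the gripper's body (75 mm by 177 mm) begins 78 mm behind the grasp point.
Start: joints at [1.086, 0.628, 0.038, 1.517, -0.027, 0.996, -0.02], TCP at [0.264, -0.594, 0.405] pointing down, gripper open.
Joint ranges: [-3.06, 3.06], [-0.37, 2.12], [-1.25, 1.32], [0.18, 2.47], [-1.1, 4.24], [0.23, 1.98], [-2.94, 2.94]. Speed limits (rad/s): [2.57, 2.57, 3.14, 3.14, 3.14, 3.14, 3.14].

INTERFACE

Orientations are given as a unit quaternion [w, x, y, z].
In Python, from workcell import bot, eyes, ticket gives the robot as it stands.
- The arm moves only by the tool carry_out, never from a script. Its argument "increments" is a list of rows, each a list of 6 numbers: the shift along the world's x, y, z normalised to -1 to 1, where 1 is 3 cm, then the turn, a rotation vector about the world's x, y, z normalised to -1 to 1, where 1 is 8 degrees. In form: [[dx, dy, dz, ax, ay, az], ...]. A call has exactly 8 rows; each row shifts and turns the commanded pose from where the row before left it; what a row does not reach is not made up. A row lasts 1/8 s, in which the tool goes at most 62.5 mm and 10.7 degrees, less where a joint would pass 70% of its speed; a pose out of reach is approached as far as the arm can. A call with a number of a shift or a turn outside -1 to 1 is refused whole. A call with a gripper value outside its range is refused whole. "grip" is the gripper command: -1 is shut, 1 is fully open, values between are in proportion, set as the call begins (left out, the last holds). The fingers move at their own pace and stop on an object; "force" is the grip in N (left out, the last holds). Time passes only in rows, so rows that do not move let the fingers close, or fill a call up. It gives the time, the measured TCP pose, the force, the opening and the grip force at its end, in the units of the state.
- bot.get_obs(): the state, without advancing time (a new reading comes with each control period).
- eyes.capture(name): name is "scene" or "top" or "wrist"; returns the picture (480x640x3 uint8, red, green, blue); there is no depth.
- eyes.camera_info(name): a dict with "K" (3x3 intrinsics, pixels), "rvec" (rotation vector, rad) and "tvec" (3), from world to camera coordinates, as OpenCV has them; the wrist camera has in their place "hand_eye" (4x4, takes a point from camera to tool coordinates, whose origin is the TCP and whose axes are the flange's). Camera axes: x right, y down, z forward; pixel columns grow to the right and rows downward; lengths in m; the calibration is good to about 2 mm. A picture is of the moment at which its call begins: read the wrist's pose just before it. camera_info takes no time and is no camera call.
- ticket.hand_in(): hands the job in; it is judged then, once.
The state is a dict: "clock": time; "joint_positions": joint angles; "joint_vel": joint speeds; "joint_torque": joint torques, N m; "ee_pos": TCP position; "tcp_rot": TCP orientation; "force": force on the tool from outside, world axes, zero at the start; "ft_torque": the same for the moment, N m; "grip_width": finger opening in m; "grip_force": force on a finger pad.
Only numpy, scipy, OpenCV 4.12 (cv2) and the standard library are available. Lean on these libraries where they do the work, as an engineer would, in place of code of your own. Each camera call takes 0.05 s, during which the arm holds its last target. There are 200 camera calls.

TASK

Put the three glass jars of screws into the three empty compartments of the wooden crate, one jar in each, standing upright on the bottom. They are glass: keep them upright and set them down, do not drop them. Leave the glue bottle in its compartment and do not disturb the crate or the other things on the bench.

Things in the scene. Friction and masses are not known exactly. Their poses are not given: they have to be found in the camera images.
- jar1: glass jar of screws with a flat steel lid, a plain upright cylinder 54 mm in diameter and 100 mm tall (lid flush with the sides, safe to grip anywhere), about 0.3 kg; origin at the centre of its underside, z up. The three jars are alike
- jar2: glass jar of screws with a flat steel lid, a plain upright cylinder 54 mm in diameter and 100 mm tall (lid flush with the sides, safe to grip anywhere), about 0.3 kg; origin at the centre of its underside, z up. The three jars are alike
- jar3: glass jar of screws with a flat steel lid, a plain upright cylinder 54 mm in diameter and 100 mm tall (lid flush with the sides, safe to grip anywhere), about 0.3 kg; origin at the centre of its underside, z up. The three jars are alike
- crate: loose square plywood crate, 196 x 196 mm outside, 50 mm tall, open at the top, walls and the cross-shaped divider 6 mm thick and all 50 mm tall, floor 6 mm thick; four compartments 2 x 2, each 89 x 89 mm inside, centres at +-47.5 mm in its x and y; it may stand at any yaw; origin at the centre of its underside, x and y along its walls; 1.6 kg
- cell_a (a point): centre of the floor of the empty (+x, -y) compartment, on the floor (6 mm above the underside of the crate); compartment 89 x 89 mm inside
- cell_b (a point): centre of the floor of the empty (-x, +y) compartment, on the floor (6 mm above the underside of the crate); compartment 89 x 89 mm inside
- cell_c (a point): centre of the floor of the empty (-x, -y) compartment, on the floor (6 mm above the underside of the crate); compartment 89 x 89 mm inside
- cell_taken (a point): centre of the floor of the already filled (+x, +y), glue bottle's compartment, on the floor (6 mm above the underside of the crate); compartment 89 x 89 mm inside
- glue: white glue bottle with a black cap, 56 mm diameter, 118 mm tall, standing in one compartment of the crate, where it stays; origin at the centre of its underside
- oil_bottle: dark grey bottle with a narrow neck and a white cap, 54 mm diameter, 150 mm tall, standing; origin at the centre of its underside; a bystander, not part of the job
- tape: square tape measure lying flat, 55 x 55 x 30 mm; origin at the centre of its underside; a bystander, not part of the job
- screwdriver: screwdriver lying on the bench, about 200 mm long along its x axis, under 35 mm high; a bystander, not part of the job
- tin: short wide metal tin, 90 mm diameter, 60 mm tall; origin at the centre of its underside; a bystander, not part of the job
- offcut: wood offcut, 70 x 40 x 35 mm; origin at the centre of its underside; a bystander, not part of the job

How it is judged:
At the end, for the whole second after the job is handed in: Each jar stands released, at rest and upright (0.1 rad) on the floor of a different empty compartment, within 30 mm of its centre, underside under 12 mm above that of the crate. The glue bottle still stands likewise in its own compartment; the crate is level (0.05 rad) (((horizontal distance between jar1 and cell_a below 0.03 m and z of jar1 in the frame of crate below 0.012 m) or (horizontal distance between jar1 and cell_b below 0.03 m and z of jar1 in the frame of crate below 0.012 m) or (horizontal distance between jar1 and cell_c below 0.03 m and z of jar1 in the frame of crate below 0.012 m)) and angle between each of jar1, jar2, jar3, glue's own z axis and vertical below 0.1 rad and linear speed of each of jar1, jar2, jar3 below 0.02 m/s and ((horizontal distance between jar2 and cell_a below 0.03 m and z of jar2 in the frame of crate below 0.012 m) or (horizontal distance between jar2 and cell_b below 0.03 m and z of jar2 in the frame of crate below 0.012 m) or (horizontal distance between jar2 and cell_c below 0.03 m and z of jar2 in the frame of crate below 0.012 m)) and ((horizontal distance between jar3 and cell_a below 0.03 m and z of jar3 in the frame of crate below 0.012 m) or (horizontal distance between jar3 and cell_b below 0.03 m and z of jar3 in the frame of crate below 0.012 m) or (horizontal distance between jar3 and cell_c below 0.03 m and z of jar3 in the frame of crate below 0.012 m)) and horizontal distance between glue and cell_taken below 0.03 m and z of glue in the frame of crate below 0.012 m and angle between crate's own z axis and vertical below 0.05 rad); the robot touches nothing.
It fails at once if a jar is dropped or thrown (faster than 0.7 m/s while out of the fingers) ((linear speed of jar1 above 0.7 m/s and contact force between the fingers and jar1 below 0.05 N) or (linear speed of jar2 above 0.7 m/s and contact force between the fingers and jar2 below 0.05 N) or (linear speed of jar3 above 0.7 m/s and contact force between the fingers and jar3 below 0.05 N)).
It fails at once if a jar is knocked over or tilted more than 0.6 rad (angle between any of jar1, jar2, jar3's own z axis and vertical above 0.6 rad).
It fails at once if a bystander on the bench is shoved more than 40 mm (distance of any of oil_bottle, tape, screwdriver, tin, offcut from where it was at the start of the episode above 0.04 m).
It fails at once if the grey bottle or the glue bottle is knocked over (0.6 rad) (angle between any of oil_bottle, glue's own z axis and vertical above 0.6 rad).
It fails at once if the crate is shoved more than 50 mm (distance of crate from where it was at the start of the episode above 0.05 m).
It also fails if it takes over 72 s, if anything falls off the work surface, if the arm or the gripper's body presses on something with over 40 N, if the wrist force passes 120 N, or if a joint passes its speed limit or range.

## Working session

There is one attempt and no reset: what is moved stays moved. The work goes in short steps, Python scripts to look and compute and a tool call to move; the robot and the scene stay as the last step left them, time stands still between calls to the robot, and variables do not carry over. Pictures are saved under pics/ and viewed, at most 10 in all, crops included, and the job is handed in when it is done.

Besides the shell and the picture viewer there is one more tool, called after "Request:" as name(argument=value, ...), one argument or row to a line, values as JSON. carry_out: Moves the arm, as the interface text tells. Its arguments: {"type":"object","properties":{"increments":{"type":"array"},"grip":{"type":"number"},"force":{"type":"number"}},"required":["increments"]}

```bash
mkdir -p pics; python3 - <<'E'
from workcell import bot, eyes
import cv2
for n in ["top","scene"]:
    cv2.imwrite(f"pics/{n}0.png",eyes.capture(n)[:,:,::-1]); i=eyes.camera_info(n); print(n,i)
print(eyes.camera_info("wrist")); print(bot.get_obs())
E
```

```text
top {'K': array([[616.52099384,   0.        , 321.58138775],
       [  0.        , 616.52099384, 244.31648483],
       [  0.        ,   0.        ,   1.        ]]), 'rvec': array([ 2.19478562, -2.19373086,  0.09101385]), 'tvec': array([-0.0439381 ,  0.57800691,  1.42955883])}
scene {'K': array([[490.01835895,   0.        , 316.18539865],
       [  0.        , 490.01835895, 244.19398607],
       [  0.        ,   0.        ,   1.        ]]), 'rvec': array([ 2.40393155,  0.70668943, -0.24999953]), 'tvec': array([-0.48451776, -0.24298001,  1.1479845 ])}
{'K': array([[409.23440423,   0.        , 315.67527526],
       [  0.        , 409.23440423, 240.76553939],
       [  0.        ,   0.        ,   1.        ]]), 'hand_eye': array([[ 8.71925027e-04, -9.65622112e-01, -2.59948409e-01,
         7.57642479e-02],
       [ 9.99999219e-01,  6.09133899e-04,  1.09149036e-03,
        -1.41063960e-04],
       [-8.95623843e-04, -2.59949158e-01,  9.65621889e-01,
         1.95422822e-02],
       [ 0.00000000e+00,  0.00000000e+00,  0.00000000e+00,
         1.00000000e+00]])}
{'clock': 0.1, 'joint_positions': array([ 1.08619881,  0.62920897,  0.03847488,  1.5182203 , -0.02701023,
        0.99629247, -0.0199754 ]), 'joint_vel': array([-0.00154932, -0.00156478,  0.00126735, -0.00258239, -0.00034424,
        0.00159465, -0.00021187]), 'joint_torque': array([ 4.15662507e-03, -5.50788474e+01,  1.14781100e+00, -1.87116569e+01,
       -5.21576498e-02,  1.92769035e-02,  3.54933491e-05]), 'ee_pos': array([ 0.26424942, -0.59359181,  0.40389056]), 'tcp_rot': array([-7.85292884e-04,  9.78156197e-01,  2.07869684e-01, -1.77929264e-04]), 'force': array([ 1.60314787, -0.93982048, -0.3419246 ]), 'ft_torque': array([-0.02511947,  0.00942079,  0.0330212 ]), 'grip_force': 0.0, 'grip_width': 0.09386599867557438}
```

View pics/top0.png

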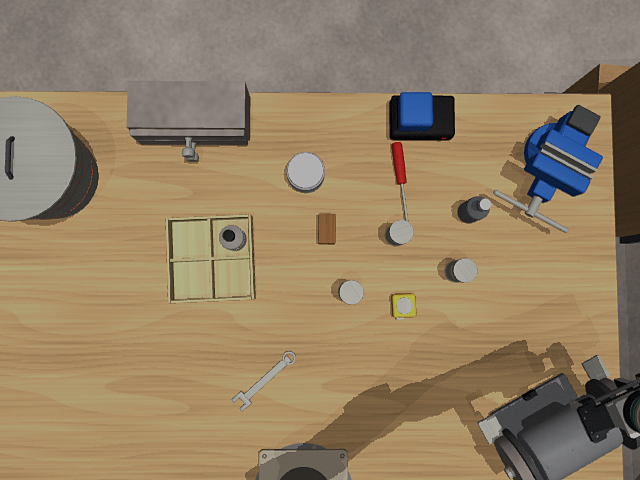

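View pics/scene0.png

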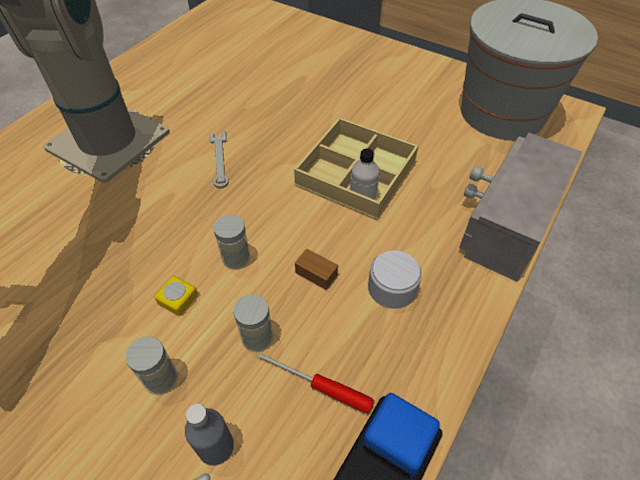

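The top view shows jar lids near (351,292), (400,232) and (463,270), and the crate spanning (167..254, 215..302) with the glue in its upper-right cell. The screwdriver tip is near the middle jar. I'll enlarge this region to read it more exactly.

```bash
python3 - <<'E'
import cv2, numpy as np
im=cv2.imread("pics/top0.png")
a=cv2.resize(im[205:315,160:262],None,fx=3.9,fy=3.9,interpolation=cv2.INTER_CUBIC)
b=cv2.resize(im[205:315,330:492],None,fx=2.45,fy=2.45,interpolation=cv2.INTER_CUBIC)
c=np.zeros((430,800,3),np.uint8);c[:a.shape[0],:a.shape[1]]=a[:430];c[:b.shape[0],400:400+b.shape[1]]=b
cv2.imwrite("pics/c.png",c)
E
```

```text
(no output)
```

View pics/c.png

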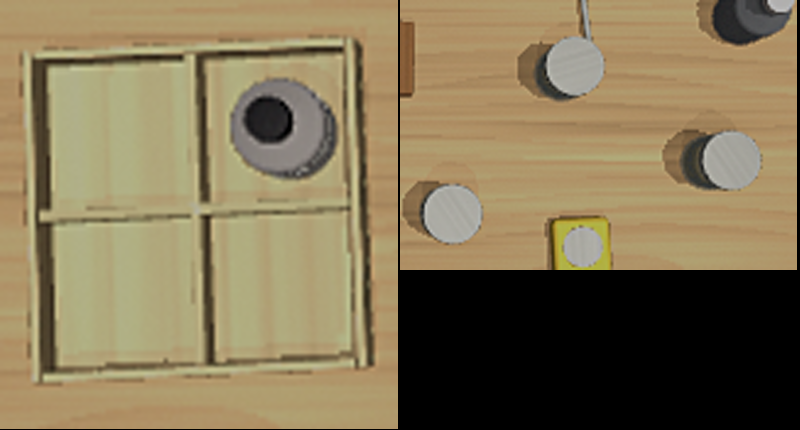

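The crop shows the lid centres at (574,67), (732,160) and (453,214). The crate rim corners are (23,52), (357,38), (370,367) and (38,382), with the cross at (201,209) and the glue cap at (268,119). Next I turn these into positions.

```bash
cat > h.py <<'E'
import numpy as np, cv2
from scipy.spatial.transform import Rotation as R
from workcell import bot, eyes
def ray(K,Rwc,t,uv,z):  # Rwc: world->cam
    d=Rwc.T@np.linalg.inv(K)@np.array([*uv,1.]); c=-Rwc.T@t
    return c+d*(z-c[2])/d[2]
def px(n,uv,z):
    i=eyes.camera_info(n); return ray(i["K"],cv2.Rodrigues(i["rvec"])[0],i["tvec"],uv,z)
def wrist(o,uv,z):
    i=eyes.camera_info("wrist"); q=o["tcp_rot"]; T=np.eye(4); T[:3,:3]=R.from_quat([q[1],q[2],q[3],q[0]]).as_matrix(); T[:3,3]=o["ee_pos"]
    C=T@i["hand_eye"]; return ray(i["K"],C[:3,:3].T,-C[:3,:3].T@C[:3,3],uv,z)
E
python3 - <<'E'
from h import *
np.set_printoptions(precision=4,suppress=True)
B=lambda u,v:(330+(u-400+.5)/2.45-.5,205+(v+.5)/2.45-.5)
A=lambda u,v:(160+(u+.5)/3.9-.5,205+(v+.5)/3.9-.5)
for n,uv in dict(jM=(574,67),jR=(732,160),jL=(453,214)).items(): print(n,px("top",B(*uv),.1))
for uv in [(230,226),(252,306),(147,350)]: print("scene",px("scene",uv,.1))
c=np.array([px("top",A(*uv),.05) for uv in [(23,52),(357,38),(370,367),(38,382)]]); print(c,c.mean(0))
for k in range(4): d=c[(k+1)%4]-c[k]; print(np.linalg.norm(d),np.degrees(np.arctan2(d[1],d[0])))
print("cross",px("top",A(201,209),.05),"glue",px("top",A(268,119),.118))
print("oil",px("top",(484,203),.15),"tape",px("top",(404,306),.03),"off",px("top",(327,229),.035),"tip",px("top",(406,219),.0),"tin",px("top",(306,171),.06))
o=bot.get_obs();print(R.from_quat(o["tcp_rot"][[1,2,3,0]]).as_matrix())
E
```

```text
jM [ 0.6002 -0.2188  0.1   ]
jR [ 0.5157 -0.3617  0.1   ]
jL [ 0.4669 -0.1082  0.1   ]
scene [ 0.4681 -0.1074  0.1   ]
scene [ 0.5986 -0.2146  0.1   ]
scene [ 0.5145 -0.3562  0.1   ]
[[0.6364 0.3158 0.05  ]
 [0.645  0.1192 0.05  ]
 [0.4512 0.1101 0.05  ]
 [0.4426 0.3037 0.05  ]] [0.5438 0.2122 0.05  ]
0.1967710717998928 -87.4819648088073
0.19400896286191313 -177.31406943153183
0.19383382068488045 92.56254579868822
0.19419035973292756 3.5524815883259566
cross [0.5438 0.2099 0.05  ] glue [0.5913 0.1619 0.118 ]
oil [ 0.6589 -0.3922  0.15  ] tape [ 0.4339 -0.235   0.03  ] off [ 0.6128 -0.0561  0.035 ] tip [ 0.6404 -0.2462  0.    ] tin [ 0.7445 -0.0072  0.06  ]
[[ 0.9136  0.4067 -0.0007]
 [ 0.4067 -0.9136  0.0015]
 [-0.     -0.0016 -1.    ]]
```

Request:
carry_out(
  increments=[
    [1,0.97,0,0,0,0],
    [1,0.97,0,0,0,0],
    [1,0.97,0,0,0,0],
    [1,0.97,0,0,0,0],
    [1,0.97,0,0,0,0],
    [1,0.97,0,0,0,0],
    [1,0.97,0,0,0,0],
    [1,0.97,0,0,0,0],
  ],
  grip=1,
  force=25,
)

```text
clock: 1.1
ee_pos: [0.5051, -0.3599, 0.4042]
tcp_rot: [-0.0, 0.978, 0.208, -0.0]
force: [-0.4, -0.8, -0.0]
grip_width: 0.094
grip_force: 0.0
```

```bash
python3 - <<'E'
from h import *
o=bot.get_obs(); cv2.imwrite("pics/w1.png",eyes.capture("wrist")[:,:,::-1]); print(o["ee_pos"],o["tcp_rot"],o["joint_positions"],o["clock"])
E
```

```text
[ 0.50510905 -0.35991493  0.40423579] [-3.19510991e-04  9.78159767e-01  2.07853934e-01 -3.31076208e-04] [ 0.55098523  0.58491008  0.03712596  1.60599623 -0.02513294  0.95207302
 -0.55549371] 1.1
```

View pics/w1.png

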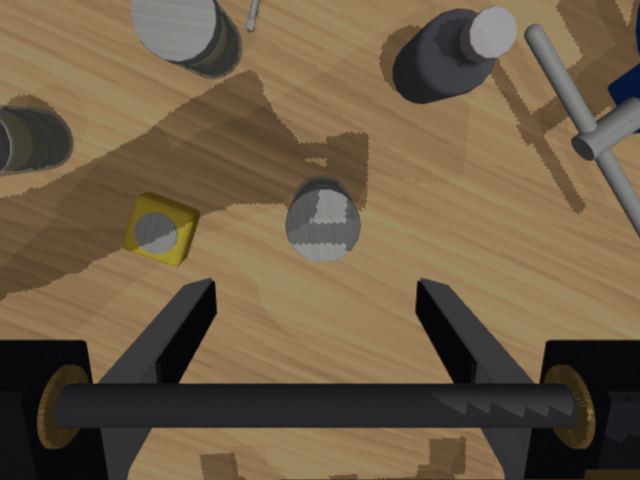

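The wrist view shows this jar's lid centred at (323,225), between the fingers in u.

```bash
python3 - <<'E'
from h import *
o=bot.get_obs(); print(wrist(o,(323,225),.1), wrist(o,(173,15),.1)); p=wrist(o,(323,225),.1); print((p-o["ee_pos"])/.03, (.252-o["ee_pos"][2])/.03)
E
```

```text
[ 0.52327077 -0.35310904  0.1       ] [ 0.60690271 -0.21056421  0.1       ]
[  0.43845215   0.03589989 -10.13830248] -5.071635811316163
```

```bash
python3 - <<'E'
from h import *
for _ in range(2): o=bot.get_obs(); print(o["clock"],o["ee_pos"],o["joint_vel"].round(3))
E
```

```text
1.15 [ 0.51011721 -0.35418604  0.40414907] [ 0.026 -0.005 -0.031  0.015 -0.014 -0.005  0.1  ]
1.15 [ 0.51011721 -0.35418604  0.40414907] [ 0.026 -0.005 -0.031  0.015 -0.014 -0.005  0.1  ]
```

Request:
carry_out(
  increments=[
    [0.43,0.07,0,0,0,0],
    [0,0,-1,0,0,0],
    [0,0,-1,0,0,0],
    [0,0,-1,0,0,0],
    [0,0,-1,0,0,0],
    [0,0,-0.7,0,0,0],
    [0,0,-0.4,0,0,0],
    [0,0,0,0,0,0],
  ],
)

```text
clock: 2.15
ee_pos: [0.5168, -0.3595, 0.2509]
tcp_rot: [-0.0, 0.978, 0.207, -0.001]
force: [-0.0, -0.4, 0.5]
grip_width: 0.0943
grip_force: 0.0
```

Request:
carry_out(
  increments=[
    [0,0,0,0,0,0],
    [0,0,0,0,0,0],
    [0,0,0,0,0,0],
    [0,0,0,0,0,0],
    [0,0,0,0,0,0],
    [0,0,0,0,0,0],
    [0,0,0,0,0,0],
    [0,0,0,0,0,0],
  ],
  grip=-1,
  force=25,
)

```text
clock: 3.15
ee_pos: [0.5174, -0.3591, 0.2519]
tcp_rot: [0.0, 0.978, 0.208, 0.0]
force: [0.3, -1.6, 3.2]
grip_width: 0.0539
grip_force: 25.0
```

Request:
carry_out(
  increments=[
    [0,0,0.5,0,0,0],
    [0,0,1,0,0,0],
    [0,0,1,0,0,0],
    [0,0.3,1,0,0,0],
    [0,0.7,1,0,0,0],
    [0,1,1,0,0,0],
    [0,1,0.5,0,0,0],
    [0,1,0,0,0,0],
  ],
)

```text
clock: 4.15
ee_pos: [0.5171, -0.2379, 0.4335]
tcp_rot: [0.001, 0.978, 0.208, 0.001]
force: [0.2, 0.7, -1.7]
grip_width: 0.0538
grip_force: 25.0
```

Request:
carry_out(
  increments=[
    [0.1,1,0,0,0,0],
    [0.2,1,0,0,0,0],
    [0.2,1,0,0,0,0],
    [0.2,1,0,0,0,0],
    [0.2,1,0,0,0,0],
    [0.2,1,0,0,0,0],
    [0.2,1,0,0,0,0],
    [0.2,1,0,0,0,0],
  ],
)

```text
clock: 5.15
ee_pos: [0.5618, 0.0021, 0.432]
tcp_rot: [-0.0, 0.978, 0.208, -0.0]
force: [0.3, 0.7, -2.3]
grip_width: 0.0536
grip_force: 25.0
```

Request:
carry_out(
  increments=[
    [0.1,1,0,0,0,0],
    [0.1,1,0,0,0,0],
    [0.1,1,0,0,0,0],
    [0.1,1,0,0,0,0],
    [0.1,1,0,0,0,0],
    [0.1,1,0,0,0,0],
    [0.1,1,0,0,0,0],
    [0.1,0.8,0,0,0,0],
  ],
)

```text
clock: 6.15
ee_pos: [0.5858, 0.2364, 0.4318]
tcp_rot: [-0.0, 0.978, 0.208, -0.0]
force: [-0.4, -0.4, -2.6]
grip_width: 0.0538
grip_force: 25.0
```

Request:
carry_out(
  increments=[
    [0.1,0.6,0,0,0,0],
    [0,0.27,0,0,0,0],
    [0,0,0,0,0,0],
    [0,0,0,0,0,0],
    [0,0,0,0,0,0],
    [0,0,0,0,0,0],
    [0,0,0,0,0,0],
    [0,0,0,0,0,0],
  ],
)

```text
clock: 7.15
ee_pos: [0.5893, 0.2611, 0.4317]
tcp_rot: [0.0, 0.978, 0.208, 0.0]
force: [0.8, -0.0, -2.2]
grip_width: 0.0539
grip_force: 25.0
```

```bash
python3 - <<'E'
from h import *
o=bot.get_obs(); w=eyes.capture("wrist")[:,:,::-1].copy(); print(o["ee_pos"],o["joint_positions"].round(2))
i=eyes.camera_info("wrist"); q=o["tcp_rot"]; T=np.eye(4); T[:3,:3]=R.from_quat(q[[1,2,3,0]]).as_matrix(); T[:3,3]=o["ee_pos"]; C=np.linalg.inv(T@i["hand_eye"])
a=np.radians(2.7); M=np.array([[np.cos(a),-np.sin(a)],[np.sin(a),np.cos(a)]]); h=.098
P=[[*(np.array([.5438,.211])+M@np.array(s)),.05] for s in [(h,h),(h,-h),(-h,-h),(-h,h),(h,0),(-h,0),(0,h),(0,-h)]]
uv=cv2.projectPoints(np.array(P),cv2.Rodrigues(C[:3,:3])[0],C[:3,3],i["K"],None)[0].reshape(-1,2); print(uv.round())
for s,e in [(0,1),(1,2),(2,3),(3,0),(4,5),(6,7)]: cv2.line(w,tuple(map(int,uv[s])),tuple(map(int,uv[e])),(0,0,255),1)
cv2.imwrite("pics/w2.png",w)
E
```

```text
[0.58925032 0.26110504 0.43167757] [-0.46  0.59 -0.    1.5   0.    1.05 -1.61]
[[282. 144.]
 [485. 224.]
 [396. 399.]
 [213. 335.]
 [387. 185.]
 [307. 368.]
 [246. 246.]
 [438. 317.]]
```

View pics/w2.png

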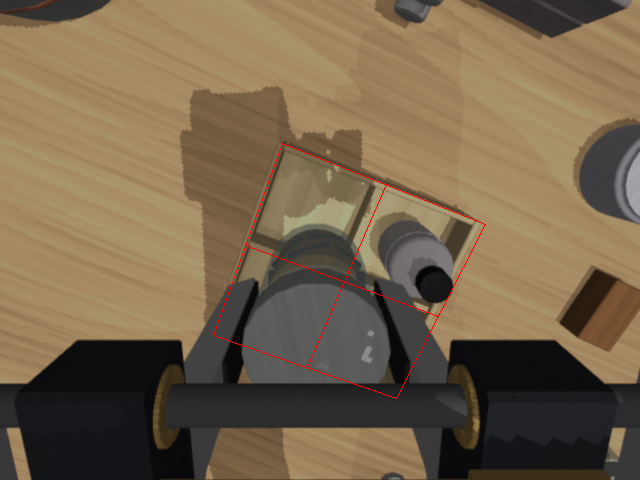

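The wrist view shows the predicted crate outline (corners at (282,144) and (485,224)) matching the real rim, and the jar is above its cell. I'll lower it.

Request:
carry_out(
  increments=[
    [0,0,-0.6,0,0,0],
    [0,0,-1,0,0,0],
    [0,0,-1,0,0,0],
    [0,0,-1,0,0,0],
    [0,0,-0.9,0,0,0],
    [0,0,-0.6,0,0,0],
    [0,0,-0.4,0,0,0],
    [0,0,-0.1,0,0,0],
  ],
)

```text
clock: 8.2
ee_pos: [0.5893, 0.2612, 0.2633]
tcp_rot: [0.0, 0.978, 0.208, -0.0]
force: [-0.3, -0.8, -2.3]
grip_width: 0.0537
grip_force: 25.0
```

Request:
carry_out(
  increments=[
    [0,0,-0.1,0,0,0],
    [0,0,-0.08,0,0,0],
    [0,0,-0.03,0,0,0],
    [0,0,0,0,0,0],
    [0,0,0,0,0,0],
    [0,0,0,0,0,0],
    [0,0,0,0,0,0],
    [0,0,0,0,0,0],
  ],
)

```text
clock: 9.2
ee_pos: [0.5894, 0.2612, 0.2579]
tcp_rot: [-0.0, 0.978, 0.208, 0.0]
force: [-0.4, -0.1, 6.7]
grip_width: 0.0536
grip_force: 25.0
```

Request:
carry_out(
  increments=[
    [0,0,0,0,0,0],
    [0,0,0,0,0,0],
    [0,0,0,0,0,0],
    [0,0,0.2,0,0,0],
    [0,0,0.5,0,0,0],
    [0,0,1,0,0,0],
    [0,0,1,0,0,0],
    [0,0,1,0,0,0],
  ],
  grip=0.7,
)

```text
clock: 10.2
ee_pos: [0.5893, 0.2612, 0.3707]
tcp_rot: [-0.0, 0.978, 0.208, 0.001]
force: [0.3, -0.1, 0.8]
grip_width: 0.0798
grip_force: 0.0
```

Request:
carry_out(
  increments=[
    [0,-0.5,1,0,0,0],
    [0,-1,0.5,0,0,0],
    [0,-1,0,0,0,0],
    [0,-1,0,0,0,0],
    [0,-1,0,0,0,0],
    [0,-1,0,0,0,0],
    [0,-1,0,0,0,0],
    [0,-1,0,0,0,0],
  ],
  grip=1,
)

```text
clock: 11.2
ee_pos: [0.5892, 0.0352, 0.4147]
tcp_rot: [0.0, 0.978, 0.208, 0.001]
force: [0.5, -0.4, 0.7]
grip_width: 0.0939
grip_force: 0.0
```

Request:
carry_out(
  increments=[
    [0.1,-1,0,0,0,0],
    [0.1,-1,0,0,0,0],
    [0.1,-1,0,0,0,0],
    [0.1,-1,0,0,0,0],
    [0,-1,0,0,0,0],
    [0,-1,0,0,0,0],
    [0,-1,0,0,0,0],
    [0,-1,0,0,0,0],
  ],
)

```text
clock: 12.2
ee_pos: [0.6012, -0.2048, 0.4148]
tcp_rot: [0.0, 0.978, 0.208, 0.001]
force: [-0.2, -0.1, 0.3]
grip_width: 0.094
grip_force: 0.0
```

Request:
carry_out(
  increments=[
    [-0.02,-0.42,0,0,0,0],
    [0,0,-0.8,0,0,0],
    [0,0,-1,0,0,0],
    [0,0,-1,0,0,0],
    [0,0,-1,0,0,0],
    [0,0,-0.9,0,0,0],
    [0,0,-0.5,0,0,0],
    [0,0,-0.23,0,0,0],
  ],
)

```text
clock: 13.2
ee_pos: [0.6008, -0.2159, 0.2502]
tcp_rot: [-0.0, 0.978, 0.208, -0.0]
force: [0.7, -0.0, -0.5]
grip_width: 0.0936
grip_force: 0.0
```

Request:
carry_out(
  increments=[
    [0,0,0,0,0,0],
    [0,0,0,0,0,0],
    [0,0,0,0,0,0],
    [0,0,0,0,0,0],
    [0,0,0,0,0,0],
    [0,0,0,0,0,0],
    [0,0,0,0,0,0],
    [0,0,0,0,0,0],
  ],
  grip=-1,
)

```text
clock: 14.2
ee_pos: [0.6011, -0.2172, 0.2511]
tcp_rot: [0.001, 0.978, 0.208, 0.001]
force: [1.4, -3.6, 4.1]
grip_width: 0.0539
grip_force: 25.0
```

Request:
carry_out(
  increments=[
    [0,0,0.5,0,0,0],
    [0,0,1,0,0,0],
    [0,0,1,0,0,0],
    [0,0.3,1,0,0,0],
    [-0.2,0.7,1,0,0,0],
    [-0.3,1,0.8,0,0,0],
    [-0.3,1,0.3,0,0,0],
    [-0.3,1,0,0,0,0],
  ],
)

```text
clock: 15.2
ee_pos: [0.5664, -0.0944, 0.4189]
tcp_rot: [-0.001, 0.978, 0.208, -0.001]
force: [0.1, 0.5, -4.1]
grip_width: 0.0536
grip_force: 25.0
```

Request:
carry_out(
  increments=[
    [-0.3,1,0,0,0,0],
    [-0.3,1,0,0,0,0],
    [-0.3,1,0,0,0,0],
    [-0.3,1,0,0,0,0],
    [-0.3,1,0,0,0,0],
    [-0.3,1,0,0,0,0],
    [-0.3,1,0,0,0,0],
    [-0.3,1,0,0,0,0],
  ],
)

```text
clock: 16.2
ee_pos: [0.4937, 0.1449, 0.418]
tcp_rot: [-0.0, 0.978, 0.208, -0.002]
force: [1.1, -0.1, -3.1]
grip_width: 0.0538
grip_force: 25.0
```

Request:
carry_out(
  increments=[
    [-0.05,1,0,0,0,0],
    [0,1,0,0,0,0],
    [0,0.8,0,0,0,0],
    [0,0.6,0,0,0,0],
    [0,0.35,0,0,0,0],
    [0,0,0,0,0,0],
    [0,0,0,0,0,0],
    [0,0,0,0,0,0],
  ],
)

```text
clock: 17.2
ee_pos: [0.4943, 0.2551, 0.4185]
tcp_rot: [0.0, 0.978, 0.207, -0.0]
force: [0.1, -0.3, -3.2]
grip_width: 0.0536
grip_force: 25.0
```

Request:
carry_out(
  increments=[
    [0,0,-0.6,0,0,0],
    [0,0,-1,0,0,0],
    [0,0,-1,0,0,0],
    [0,0,-1,0,0,0],
    [0,0,-0.8,0,0,0],
    [0,0,-0.5,0,0,0],
    [0,0,-0.2,0,0,0],
    [0,0,-0.08,0,0,0],
  ],
)

```text
clock: 18.2
ee_pos: [0.4945, 0.2561, 0.2633]
tcp_rot: [-0.0, 0.978, 0.208, 0.0]
force: [-0.1, -0.4, -3.8]
grip_width: 0.0539
grip_force: 25.0
```

Request:
carry_out(
  increments=[
    [0,0,-0.08,0,0,0],
    [0,0,-0.08,0,0,0],
    [0,0,-0.04,0,0,0],
    [0,0,0,0,0,0],
    [0,0,0,0,0,0],
    [0,0,0,0,0,0],
    [0,0,0,0,0,0],
    [0,0,0,0,0,0],
  ],
)

```text
clock: 19.2
ee_pos: [0.4942, 0.2561, 0.2571]
tcp_rot: [0.0, 0.978, 0.208, 0.0]
force: [-0.3, 0.2, -2.7]
grip_width: 0.0535
grip_force: 25.0
```

Barely in contact yet, so I'll lower a touch more.

Request:
carry_out(
  increments=[
    [0,0,-0.03,0,0,0],
    [0,0,-0.03,0,0,0],
    [0,0,0,0,0,0],
    [0,0,0,0,0,0],
    [0,0,0,0,0,0],
    [0,0,0,0,0,0],
    [0,0,0,0,0,0],
    [0,0,0,0,0,0],
  ],
)

```text
clock: 20.2
ee_pos: [0.4942, 0.2559, 0.2569]
tcp_rot: [-0.0, 0.978, 0.208, 0.0]
force: [-2.8, -1.8, 11.3]
grip_width: 0.0537
grip_force: 25.0
```

Request:
carry_out(
  increments=[
    [0,0,0,0,0,0],
    [0,0,0,0,0,0],
    [0,0,0,0,0,0],
    [0,0,0.2,0,0,0],
    [0,0,0.5,0,0,0],
    [0,0,1,0,0,0],
    [0,0,1,0,0,0],
    [0,0,1,0,0,0],
  ],
  grip=0.7,
)

```text
clock: 21.2
ee_pos: [0.4941, 0.256, 0.3684]
tcp_rot: [-0.0, 0.978, 0.208, 0.001]
force: [0.3, 1.2, 0.6]
grip_width: 0.0803
grip_force: 0.0
```

Request:
carry_out(
  increments=[
    [0,-0.5,1,0,0,0],
    [-0.1,-1,0.5,0,0,0],
    [-0.1,-1,0,0,0,0],
    [-0.1,-1,0,0,0,0],
    [-0.1,-1,0,0,0,0],
    [-0.1,-1,0,0,0,0],
    [-0.1,-1,0,0,0,0],
    [-0.1,-1,0,0,0,0],
  ],
  grip=1,
)

```text
clock: 22.2
ee_pos: [0.4729, 0.0301, 0.4124]
tcp_rot: [0.0, 0.978, 0.208, 0.001]
force: [-0.2, -0.5, 0.4]
grip_width: 0.0941
grip_force: 0.0
```

Request:
carry_out(
  increments=[
    [-0.1,-1,0,0,0,0],
    [-0.1,-1,0,0,0,0],
    [0,-1,0,0,0,0],
    [0,-0.8,0,0,0,0],
    [0,-0.6,0,0,0,0],
    [0,-0.23,0,0,0,0],
    [0,0,0,0,0,0],
    [0,0,0,0,0,0],
  ],
)

```text
clock: 23.2
ee_pos: [0.4672, -0.107, 0.4115]
tcp_rot: [-0.0, 0.978, 0.208, 0.0]
force: [-0.7, 0.4, -0.5]
grip_width: 0.0941
grip_force: 0.0
```

z .4120→.252: -5.33.

Request:
carry_out(
  increments=[
    [0,-0.02,-0.5,0,0,0],
    [0,0,-0.8,0,0,0],
    [0,0,-1,0,0,0],
    [0,0,-1,0,0,0],
    [0,0,-1,0,0,0],
    [0,0,-0.6,0,0,0],
    [0,0,-0.4,0,0,0],
    [0,0,0,0,0,0],
  ],
)

```text
clock: 24.2
ee_pos: [0.4671, -0.1079, 0.2518]
tcp_rot: [-0.0, 0.978, 0.208, -0.001]
force: [0.2, -0.4, -0.1]
grip_width: 0.094
grip_force: 0.0
```

Request:
carry_out(
  increments=[
    [0,0,0,0,0,0],
    [0,0,0,0,0,0],
    [0,0,0,0,0,0],
    [0,0,0,0,0,0],
    [0,0,0,0,0,0],
    [0,0,0,0,0,0],
    [0,0,0,0,0,0],
    [0,0,0,0,0,0],
  ],
  grip=-1,
)

```text
clock: 25.2
ee_pos: [0.4671, -0.1082, 0.2524]
tcp_rot: [-0.0, 0.978, 0.208, -0.0]
force: [-1.1, 2.3, 4.1]
grip_width: 0.0536
grip_force: 25.0
```

Request:
carry_out(
  increments=[
    [0,0,0.5,0,0,0],
    [0,0,1,0,0,0],
    [0,0,1,0,0,0],
    [0,0.3,1,0,0,0],
    [0.1,0.7,1,0,0,0],
    [0.2,1,0.8,0,0,0],
    [0.2,1,0.3,0,0,0],
    [0.2,1,0,0,0,0],
  ],
)

```text
clock: 26.2
ee_pos: [0.4882, 0.0121, 0.4217]
tcp_rot: [0.0, 0.978, 0.207, 0.001]
force: [-0.1, 0.1, -3.0]
grip_width: 0.0536
grip_force: 25.0
```

Request:
carry_out(
  increments=[
    [0.2,1,0,0,0,0],
    [0.15,1,0,0,0,0],
    [0,1,0,0,0,0],
    [0,1,0,0,0,0],
    [0,0.6,0,0,0,0],
    [0,0.37,0,0,0,0],
    [0,0,0,0,0,0],
    [0,0,0,0,0,0],
  ],
)

```text
clock: 27.2
ee_pos: [0.4987, 0.1595, 0.4202]
tcp_rot: [0.0, 0.978, 0.207, -0.0]
force: [-0.2, 0.1, -3.3]
grip_width: 0.0538
grip_force: 25.0
```

Request:
carry_out(
  increments=[
    [0,0.03,-0.6,0,0,0],
    [0,0,-1,0,0,0],
    [0,0,-1,0,0,0],
    [0,0,-1,0,0,0],
    [0,0,-0.8,0,0,0],
    [0,0,-0.5,0,0,0],
    [0,0,-0.2,0,0,0],
    [0,0,-0.08,0,0,0],
  ],
)

```text
clock: 28.2
ee_pos: [0.499, 0.1614, 0.2651]
tcp_rot: [0.0, 0.978, 0.208, 0.0]
force: [0.3, -1.3, -2.8]
grip_width: 0.0538
grip_force: 25.0
```

Request:
carry_out(
  increments=[
    [0,0,-0.08,0,0,0],
    [0,0,-0.08,0,0,0],
    [0,0,-0.06,0,0,0],
    [0,0,-0.03,0,0,0],
    [0,0,0,0,0,0],
    [0,0,0,0,0,0],
    [0,0,0,0,0,0],
    [0,0,0,0,0,0],
  ],
)

```text
clock: 29.2
ee_pos: [0.4987, 0.1617, 0.2584]
tcp_rot: [-0.0, 0.978, 0.208, 0.0]
force: [-2.0, 0.4, 5.1]
grip_width: 0.0534
grip_force: 25.0
```

Request:
carry_out(
  increments=[
    [0,0,0,0,0,0],
    [0,0,0,0,0,0],
    [0,0,0,0,0,0],
    [0,0,0.2,0,0,0],
    [0,0,0.5,0,0,0],
    [0,0,1,0,0,0],
    [0,0,1,0,0,0],
    [0,0,1,0,0,0],
  ],
  grip=0.7,
)

```text
clock: 30.2
ee_pos: [0.4986, 0.1615, 0.3705]
tcp_rot: [-0.0, 0.978, 0.208, 0.001]
force: [0.6, -0.3, -0.6]
grip_width: 0.0798
grip_force: 0.0
```

Request:
carry_out(
  increments=[
    [0,-0.5,1,0,0,0],
    [0,-1,0.5,0,0,0],
    [0,-1,0,0,0,0],
    [0,-1,0,0,0,0],
    [0,-1,0,0,0,0],
    [0,-1,0,0,0,0],
    [0,-1,0,0,0,0],
    [0,-1,0,0,0,0],
  ],
)

```text
clock: 31.2
ee_pos: [0.4984, -0.0644, 0.4145]
tcp_rot: [0.0, 0.978, 0.208, 0.001]
force: [-0.1, 0.1, -0.6]
grip_width: 0.0798
grip_force: 0.0
```

Request:
carry_out(
  increments=[
    [0,-1,0,0,0,0],
    [0,-0.6,0,0,0,0],
    [0,0,0,0,0,0],
    [0,0,0,0,0,0],
    [0,0,0,0,0,0],
    [0,0,0,0,0,0],
    [0,0,0,0,0,0],
    [0,0,0,0,0,0],
  ],
)

```text
clock: 32.2
ee_pos: [0.4987, -0.1113, 0.4134]
tcp_rot: [-0.0, 0.978, 0.208, -0.0]
force: [0.4, 0.2, 0.9]
grip_width: 0.0796
grip_force: 0.0
```

```bash
python3 - <<'E'
from h import *
t=eyes.capture("top")[:,:,::-1]; s=eyes.capture("scene")[:,:,::-1]
c=np.hstack([cv2.resize(t[190:320,145:275],(400,400),interpolation=2),cv2.resize(s[80:240,270:430],(400,400),interpolation=2)])
cv2.imwrite("pics/end.png",c)
E
```

```text
(no output)
```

View pics/end.png

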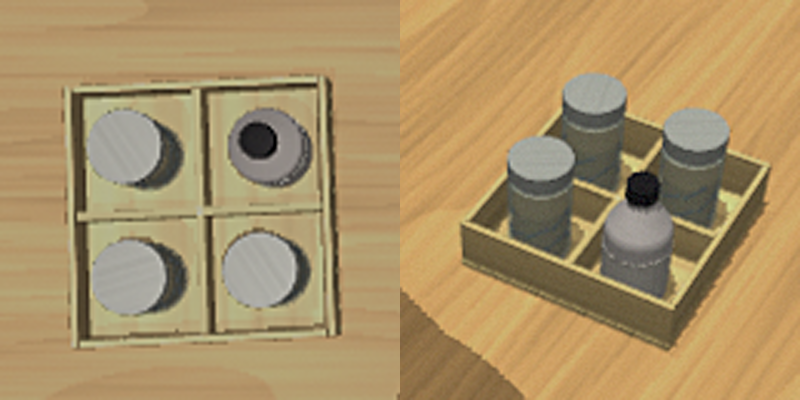

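The picture shows lids at (125,147), (130,277) and (260,270), each in its own cell. All three jars are upright, the glue is in its own cell at (260,143), and the crate hasn't moved.

```bash
python3 -c "
from workcell import ticket
print(ticket.hand_in())"
```

```text
the job is handed in; nothing more can be done
None
```

The three jars stand upright in the three empty compartments, the glue bottle and crate are where they were, and the job was handed in at about 32 s; the hand-in returned no verdict.

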